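Lock an ointment pot in the labelling holder

TASK

Push the gold-lidded ointment pot along the worktop into the white bench holder until it sits fully home against the back stop, then push the red-knobbed toggle lever over past its centre so that it snaps down across the front of the pot and locks it in for labelling. Only push with the fingers: do not lift or tip the pot, and leave the things around it where they stand.

Things in the scene. Friction and masses are not known exactly. Their poses are not given: they have to be found in the camera images.
- pot_centre (a point): Centre (half-way up, 23 mm above its underside) of the small ointment pot with a gold-brown screw lid and blue-edged label, 50 mm diameter, 46 mm tall, about 65 g; loose, stands upright on the worktop in front of the holder's mouth, about 80 to 105 mm from its seat.
- pot: The same ointment pot; origin at the centre of its underside, z up along its axis. Yaw has no meaning.
- holder: White U-shaped bench holder, fixed; walls 34 mm high, no floor. Origin on the worktop at the seat centre (the pot's axis when home). Mouth towards -x: push the pot in along +x. Back stop face at x = 25.5 mm; side walls at y = +-27 mm, from x = -4 mm forward flaring to y = +-41 mm at x = -22 mm. Lever fork, 34 mm high, 24 mm square, right of the mouth at x = -34, y = -62 mm.
- toggle (a joint): Lever angle, rad; it swings in the holder's y-z plane at x = -34 mm about a pivot at y = -62, z = 24 mm. 0: open, leaning 0.70 outward (to -y) from upright. 2.1: shut, nearly level across the pot's front, 5 mm clear of a seated pot. A spring holds it at either end: it resists (up to 4 N at the knob) up to 1.05, then snaps on to 2.1 by itself.
- knob (a point): Centre of the red ball knob, 20 mm diameter, on the lever's end, 100 mm from the pivot (steel bar 9 mm thick). Open it is 100 mm above the worktop at holder y = -126 mm; it rises to 124 mm when upright, and lies 41 mm up at y = +37 mm when shut.
- white_pot: Bystander: white-lidded ointment pot, 54 mm diameter, 47 mm tall, left of the holder; origin under its centre.
- red_pot: Bystander: flat red-lidded pot, 70 mm diameter, 37 mm tall, left of the ointment pot; origin under its centre.
- carton: Bystander: green medicine carton, 58 x 78 x 84 mm tall, behind the holder to the right; origin under its centre.
- tape: Bystander: stack of white tape rolls with green rims, 60 mm diameter, 73 mm tall, behind the holder; origin under its centre.
Things that resemble listed ones, but are neither listed nor needed, are in the scene too. Several things have the shape of the holder; the one meant has the colours described above.

How it is judged:
By the outcome, as a careful person would: the job done as asked, in the order asked, and still so for the second after the job is handed in, with the robot touching nothing.
It also fails if it takes over 48 s, if anything falls off the work surface, if the arm or the gripper's body presses on something with over 40 N, if the wrist force passes 120 N, or if a joint passes its speed limit or range.

ROBOT

A 7-joint arm with a two-finger parallel gripper is mounted at the origin on a cart in front of the work surface, level with it; the furniture and walls round the work are solid. World frame = base frame: x ahead of the robot, y to its left, z up, the work surface at z = 0. Lengths are in mm, angles in rad, forces in N, time in s.
With the tool pointing down it reaches from about 425 to 875 mm from the base axis. Payload 9.9 kg.
Tool frame: the origin (TCP) lies between the finger pads; the fingertips stand 25 mm ahead of it and the grasp point (between the pads) lies 6 mm ahead of it; z points along the fingers, y is the direction in which the jaws open and shut (so a half turn about z gives the same grasp; the last joint's range is limited). The gripper opens to 85 mm and grips with 20 to 120 N. Pads are 22 mm wide; open, the fingers measure 114 mm over their backs; the gripper's body (76 mm by 85 mm) begins 54 mm behind the grasp point. The pads swing forward as they close: fully open they stand 13 mm farther back than shut.
Start: joints at [-0.084, 0.576, 0.025, 1.437, -0.015, 1.129, -0.057], TCP at [675.004, 0.006, 256.289] pointing down, gripper open.
Joint ranges: [-2.76, 2.76], [-0.34, 2.15], [-1.52, 1.57], [0.19, 2.46], [-1.09, 4.23], [0.17, 1.99], [-2.82, 2.82]. Speed limits (rad/s): [2.22, 2.22, 3.01, 3.01, 3.14, 3.14, 3.14].

INTERFACE

Orientations are given as [roll, pitch, yaw] about the fixed x, y, z axes, in that order (R = Rz(yaw) Ry(pitch) Rx(roll)).
In Python, from workcell import manip, optics, close_job gives the robot as it stands.
- The arm moves only by the shell command python3 -m inch 'ROWS' [FORCE]. ROWS is JSON, a list that holds one entry, the list of rows, each a list of 5 numbers: the gripper's target within -1 to 1 (shut at 1, half-way at 0, fully open at -1), then the shift along the tool's x, y, z in units of 0.12 m (1.0 is 0.12 m), then the turn about the tool's z in units of pi/2 rad (1.0 is pi/2 rad). A call has 1 to 12 rows; each row is the pose to reach, as a shift and turn from the pose commanded when the call began, along the tool's axes at that moment; what a row does not reach only later rows make up. A row lasts 1/12 s, in which the tool goes at most 41.7 mm and 7.16 degrees, less where a joint would pass 70% of its speed; a pose out of reach is approached as far as the arm can. A call with a number of a shift or a turn outside -1 to 1 is refused whole. A call with a gripper value outside its range is refused whole. The fingers move at their own pace and stop on an object; FORCE is the grip in N (left out, the last holds). Time passes only in rows, so rows that repeat a pose let the fingers close. It gives the time, the measured TCP pose, the force and the opening at its end, in the units of the state.
- manip.state(): the state, without advancing time (a new reading comes with each control period).
- optics.grab_frame(name): name is "scene" or "side" or "wrist"; returns (picture, depth): 384x512x3 uint8, red, green, blue; 384x512 float32, mm along the optical axis (not along the pixel's ray), 0 where there is no reading.
- optics.camera_model(name): a dict with "fx", "fy", "cx", "cy" (pixels), "dist_coeffs" ([k1, k2, p1, p2, k3] as OpenCV has them; the pictures are not rectified), "view" (4x4, takes a point from world to camera coordinates). Camera axes: x right, y up, looking along -z (the intrinsics and any distortion apply to the point x, -y, -z); pixel columns grow to the right and rows downward; lengths in mm; the calibration is good to about 2 mm. A picture is of the moment at which its call begins: read the wrist's pose just before it. camera_model takes no time and is no camera call; for the wrist camera it gives the pose at the moment of the call.
- close_job(): hands the job in, once; it reports no verdict.
The state is a dict: "time": time; "joints": joint angles; "dq": joint speeds; "effort": joint torques, N m; "tool_pos": TCP position; "orientation": TCP orientation; "ft_force": force on the tool from outside, world axes, zero at the start; "ft_torque": the same for the moment, N m; "opening": finger opening in mm.
Only numpy, scipy, OpenCV 4.12 (cv2) and the standard library are available. Lean on these libraries where they do the work, as an engineer would, in place of code of your own. Each camera call takes 0.05 s, during which the arm holds its last target.

## Working session

There is one attempt and no reset: what is moved stays moved. The work goes in short steps, Python scripts to look and compute and a shell command to move; the robot and the scene stay as the last step left them, time stands still between calls to the robot, and variables do not carry over. Pictures are saved under pics/ and viewed, and the job is handed in when it is done.

```bash
ls; mkdir -p pics; python3 - <<'E'
from workcell import manip, optics
import cv2,numpy as np
s=manip.state();print({k:(np.round(v,3).tolist()) for k,v in s.items()})
for n in ("scene","side","wrist"):
    m=optics.camera_model(n);print(n,m)
    p,d=optics.grab_frame(n)
    np.savez(f'pics/{n}0.npz',p=p,d=d,view=m['view'])
    cv2.imwrite(f'pics/{n}0.png',p[...,::-1])
E
```

```text
pics
{'time': 0.0, 'joints': [-0.084, 0.577, 0.025, 1.438, -0.015, 1.129, -0.056], 'dq': [-0.001, -0.001, 0.001, -0.0, -0.001, -0.0, -0.001], 'effort': [0.001, -76.575, 2.252, -28.597, 0.015, 0.013, 0.0], 'tool_pos': [674.583, 0.015, 255.432], 'orientation': [-3.14, 0.0, 1.571], 'ft_force': [0.258, -0.152, -0.144], 'ft_torque': [-0.002, -0.084, 0.027], 'opening': 85.49}
scene {'fx': 381.30650940654755, 'fy': 381.30650940654755, 'cx': 255.6435602296396, 'cy': 189.73729946424297, 'dist_coeffs': array([-0.12082937,  0.        ,  0.        ,  0.        ,  0.        ]), 'view': array([[-6.26802276e-01, -7.78960226e-01, -1.84356425e-02,
         4.67268026e+02],
       [ 3.25535844e-01, -2.83297192e-01,  9.02091523e-01,
        -2.72239368e+02],
       [-7.07916182e-01,  5.59431557e-01,  4.31150799e-01,
        -4.74343092e+02],
       [ 0.00000000e+00,  0.00000000e+00,  0.00000000e+00,
         1.00000000e+00]])}
side {'fx': 380.45762316362976, 'fy': 380.45762316362976, 'cx': 254.03347685404069, 'cy': 191.78982415003964, 'dist_coeffs': array([-0.12802562,  0.        ,  0.        ,  0.    
[... 220 characters left out ...]
01,  8.79445097e-01,  3.93321983e-01,
        -7.74184070e+02],
       [ 0.00000000e+00,  0.00000000e+00,  0.00000000e+00,
         1.00000000e+00]])}
wrist {'fx': 303.19842775604207, 'fy': 303.19842775604207, 'cx': 259.72877582977395, 'cy': 190.44801414219683, 'dist_coeffs': array([-0.05644779,  0.        ,  0.        ,  0.        ,  0.        ]), 'view': array([[ 9.99998576e-01, -1.31630776e-04, -1.68230216e-03,
        -6.74406984e+02],
       [-3.57998510e-04,  9.57709144e-01, -2.87737845e-01,
         3.72429999e+01],
       [ 1.64903132e-03,  2.87738037e-01,  9.57707733e-01,
        -3.78858727e+02],
       [ 0.00000000e+00,  0.00000000e+00,  0.00000000e+00,
         1.00000000e+00]])}
```

View pics/scene0.png

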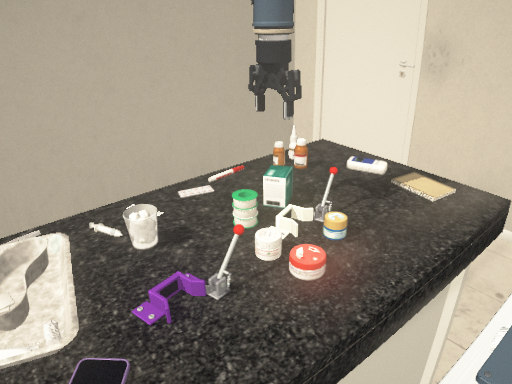

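View pics/side0.png

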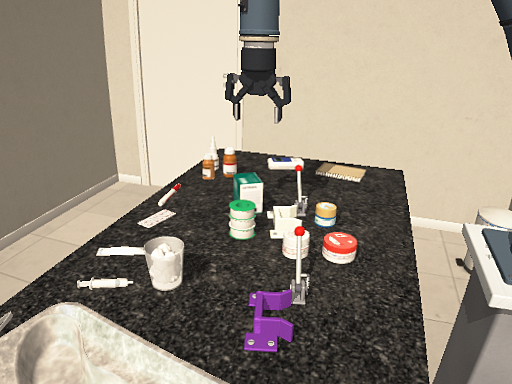

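View pics/wrist0.png

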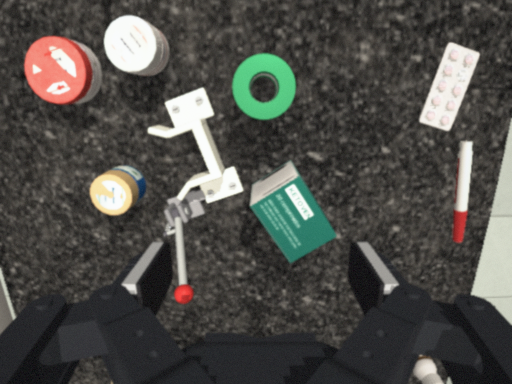

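Wrist view candidates:
- **Pot:** the gold-lidded one at (118,192). The white-lidded (137,45) and red-lidded (63,70) pots are bystanders.
- **Holder:** the white one at (205,145), with its red knob at (183,294). The purple decoy is at scene (170,295), with its knob at (238,230).

I choose the gold pot, the white holder and its knob. Next I'll check a close crop and measure.

```bash
cat > h.py <<'E'
from workcell import manip, optics
import cv2,numpy as np
def load(n,i=0):
    z=np.load(f'pics/{n}{i}.npz');return z['p'],z['d'],z['view']
def K(n):
    m=optics.camera_model(n);return np.array([[m['fx'],0,m['cx']],[0,m['fy'],m['cy']],[0,0,1]]),m['dist_coeffs']
def rays(n,V,uv):
    k,dc=K(n);q=cv2.undistortPoints(np.array(uv,float).reshape(-1,1,2),k,dc).reshape(-1,2)
    D=np.c_[q[:,0],-q[:,1],-np.ones(len(q))];R=V[:3,:3];return -R.T@V[:3,3],D@R
def onz(n,V,uv,z):
    c,d=rays(n,V,uv);return c+d*((z-c[2])/d[:,2])[:,None]
def atd(n,V,uv,dep):
    c,d=rays(n,V,uv);return c+d*np.array(dep).reshape(-1,1)
def cloud(n,p,d,V):
    v,u=np.mgrid[:384,:512];return atd(n,V,np.c_[u.ravel(),v.ravel()],d.ravel()).reshape(384,512,3)
def proj(n,V,X):
    k,dc=K(n);X=np.array(X,float).reshape(-1,3)@V[:3,:3].T+V[:3,3]
    return cv2.projectPoints((X*[1,-1,-1]).reshape(-1,1,3),np.zeros(3),np.zeros(3),k,dc)[0].reshape(-1,2)
E
python3 - <<'E'
from h import *
p,d,V=load('wrist')
cv2.imwrite('pics/crop0.png',cv2.resize(p[70:310,60:260,::-1],None,fx=2.5,fy=2.5,interpolation=cv2.INTER_CUBIC))
P=cloud('wrist',p,d,V)
hsv=cv2.cvtColor(p,cv2.COLOR_RGB2HSV)
z=P[...,2]
print('table',np.median(z[(z<20)&(d>0)]))
lid=(hsv[...,0]>12)&(hsv[...,0]<28)&(hsv[...,1]>80)&(z>38)&(z<55);lid[:, 200:]=0;lid[300:]=0
Q=P[lid];c,r=cv2.minEnclosingCircle(Q[:,:2].astype(np.float32));print('lid',len(Q),c,r,np.median(Q[:,2]),Q.mean(0))
kn=((hsv[...,0]<6)|(hsv[...,0]>174))&(hsv[...,1]>150);kn[:270]=0;kn[310:]=0;kn[:,:165]=0;kn[:,205:]=0
Q=P[kn&(d>0)];vu=np.argwhere(kn);print('knob',len(vu),vu.mean(0),Q.mean(0),Q[:,2].max())
print('knob ray z100',onz('wrist',V,[vu.mean(0)[::-1]],100))
for n in('scene','side'):
    p2,d2,V2=load(n);h2=cv2.cvtColor(p2,cv2.COLOR_RGB2HSV)
    m=((h2[...,0]<6)|(h2[...,0]>174))&(h2[...,1]>150)
    nn,l,st,ce=cv2.connectedComponentsWithStats(m.astype(np.uint8))
    for i in range(1,nn):
        if st[i,4]>15: print(n,st[i],ce[i],onz(n,V2,[ce[i]],100))
# white wall tops
w=(hsv[...,1]<60)&(hsv[...,2]>150)&(z>28)&(z<40);w[:80]=0;w[215:]=0;w[:,:140]=0;w[:,250:]=0
Q=P[w];print('wall',len(Q),Q.min(0),Q.max(0),np.median(Q,0))
im=p[...,::-1].copy();im[w]=(0,0,255);im[lid]=(255,0,0)
cv2.imwrite('pics/m0.png',cv2.resize(im[70:310,60:260],None,fx=2.5,fy=2.5,interpolation=cv2.INTER_NEAREST))
E
```

```text
table -0.6619244325172531
lid 711 (503.38006591796875, -30.49772071838379) 25.5599365234375 45.22796793424993 [505.09624519 -26.65741029  44.69946049]
knob 290 [293.72413793 183.29310345] [ 595.2740543  -118.87376423  105.27106949] 110.76994297709723
knob ray z100 [[ 593.70401571 -122.694015    100.        ]]
scene [232 166  12   6  40] [237.675 168.175] [[760.69915207  42.64552514 100.        ]]
scene [329 167   9   7  46] [333.15217391 169.84782609] [[ 598.10249799 -126.58129001  100.        ]]
scene [233 225  11  10  87] [238.22988506 229.20689655] [[527.00795482 213.63929644 100.        ]]
scene [289 254  37  16 212] [306.70283019 264.06132075] [[374.36830231 194.58155785 100.        ]]
side [223 162  13   3  16] [229.375  163.4375] [[776.99024861 -91.5377947  100.        ]]
side [295 165   7   7  36] [297.97222222 168.02777778] [[ 595.43977948 -122.62722795  100.        ]]
side [173 183   7   9  30] [176.36666667 186.93333333] [[831.21943441 105.75535435 100.        ]]
side [294 226  11  10  87] [299.32183908 230.65517241] [[525.13626025 212.43598293 100.        ]]
side [323 232  35  22 466] [339.84978541 243.3304721 ] [[449.56766174 233.6037285  100.        ]]
wall 1327 [549.57509288 -58.91173275  28.02878612] [629.96415167  53.09082528  35.56477836] [605.28151832  19.90213138  32.99640279]
```

View pics/crop0.png

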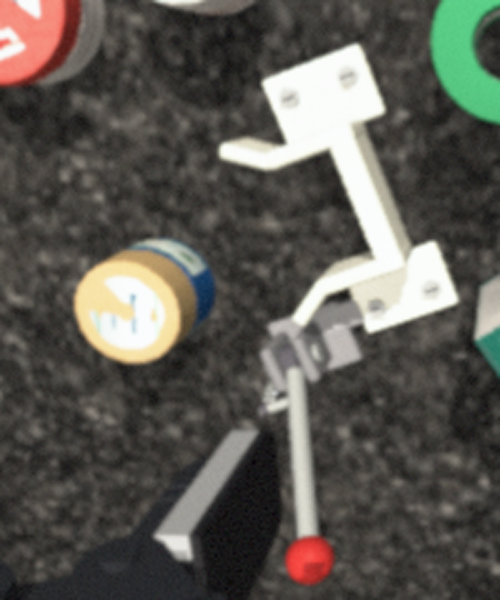

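View pics/m0.png

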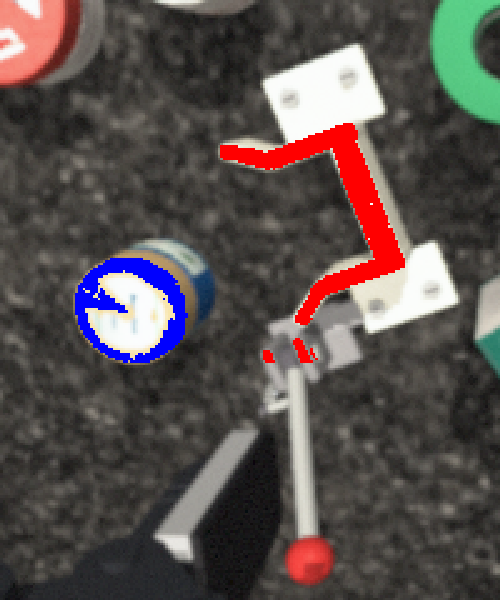

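```bash
python3 - <<'E'
from h import *
p,d,V=load('wrist')
P=cloud('wrist',p,d,V);hsv=cv2.cvtColor(p,cv2.COLOR_RGB2HSV);z=P[...,2]
w=(hsv[...,1]<60)&(hsv[...,2]>150)&(z>30)&(z<40);w[:80]=0;w[200:]=0;w[:,:140]=0;w[:,250:]=0
vu=np.argwhere(w);X=onz('wrist',V,vu[:,::-1],34)[:,:2]
# back wall: points between corners
q=vu[:,::-1]*1.; cr=(q-[60,70])*2.5
b=(cr[:,1]>165)&(cr[:,1]<240)&(cr[:,0]>330)
l=cv2.fitLine(X[b].astype(np.float32),cv2.DIST_HUBER,0,.01,.01).ravel()
dy=l[:2]*np.sign(l[1]);th=np.arctan2(-dy[0],dy[1]);print('yaw',th,np.degrees(th))
ex=np.array([np.cos(th),np.sin(th)]);ey=np.array([-ex[1],ex[0]])
a=X@ex;c=X@ey
print('back x range',np.percentile(a[b],[2,50,98]))
xin=np.percentile(a[b],3)
sx=(a>xin-25)&(a<xin-3)
cm=np.median(c[b])
up=sx&(c>cm);lo=sx&(c<cm)
print('side walls',np.percentile(c[up],[2,50,98]),np.percentile(c[lo],[2,50,98]))
yc=(np.percentile(c[up],50)+np.percentile(c[lo],50))/2
O=ex*(xin-25.5)+ey*yc;print('origin',O)
H=lambda x,y:O+ex*x+ey*y
print('knob pred',H(-34,-126),'fork',H(-34,-62),'a range flare',a.min()-O@ex)
pot=np.array([503.4,-30.5]);print('pot in holder',(pot-O)@ex,(pot-O)@ey)
for n in('red','x'):pass
for x in((-34,-126,100),):
    k=np.r_[H(*x[:2]),x[2]]
    for n in('wrist','scene','side'):print(n,proj(n,load(n)[2],[k]))
# check with the lid from scene/side
for n in('scene','side'):
    p2,d2,V2=load(n);h2=cv2.cvtColor(p2,cv2.COLOR_RGB2HSV)
    m=(h2[...,0]>12)&(h2[...,0]<26)&(h2[...,1]>110)&(h2[...,2]>120)
    nn,ll,st,ce=cv2.connectedComponentsWithStats(m.astype(np.uint8))
    for i in range(1,nn):
        if st[i,4]>60:print(n,st[i],ce[i],onz(n,V2,[ce[i]],38))
# obstacles
for nm,lo,hi in(('tape',(45,),(80,)),):
    pass
Q=P[(z>25)&(z<120)&(d>0)]
R=np.c_[(Q[:,:2]-O)@ex,(Q[:,:2]-O)@ey,Q[:,2]]
img=np.zeros((300,300));
ix=((R[:,0]+180)/1.2).astype(int);iy=((150-R[:,1])/1.2).astype(int);ok=(ix>=0)&(ix<300)&(iy>=0)&(iy<300)
img[iy[ok],ix[ok]]=R[ok,2]*2
cv2.imwrite('pics/top0.png',cv2.resize(img,None,fx=2,fy=2,interpolation=0))
E
```

```text
yaw 0.42184192 24.16976
back x range [561.55529469 567.52518337 573.61743963]
side walls [-205.09580363 -200.96060473 -196.73099935] [-266.93308347 -262.78857765 -258.71645219]
origin [584.25101783   8.04754478]
knob pred [ 604.82122352 -120.82784528] fork [578.61695983 -62.43832272] a range flare -24.42180556926911
pot in holder -89.54629049694006 -2.0645569649363282
wrist [[193.61188154 292.33180065]]
scene [[329.50133901 169.64350299]]
side [[294.35279195 167.80379762]]
scene [294 145  14  15  91] [301.27472527 149.59340659] [[ 875.76191595 -297.49383923   38.        ]]
scene [273 148  12  18 142] [279.23943662 154.83098592] [[ 886.82112506 -210.37738749   38.        ]]
scene [324 217  23  13 176] [335.15909091 224.21022727] [[490.55936341 -14.97014236  38.        ]]
side [223 154  13   9  91] [228.98901099 158.12087912] [[ 862.31430577 -310.55662576   38.        ]]
side [202 160  13  20 148] [208.62162162 168.16216216] [[ 885.28621192 -195.54106844   38.        ]]
side [315 202  22  16 204] [325.70098039 210.56862745] [[502.22180834 -19.48099127  38.        ]][ WARN:0@0.250] global loadsave.cpp:1063 imwrite_ Unsupported depth image for selected encoder is fallbacked to CV_8U.
```

View pics/top0.png

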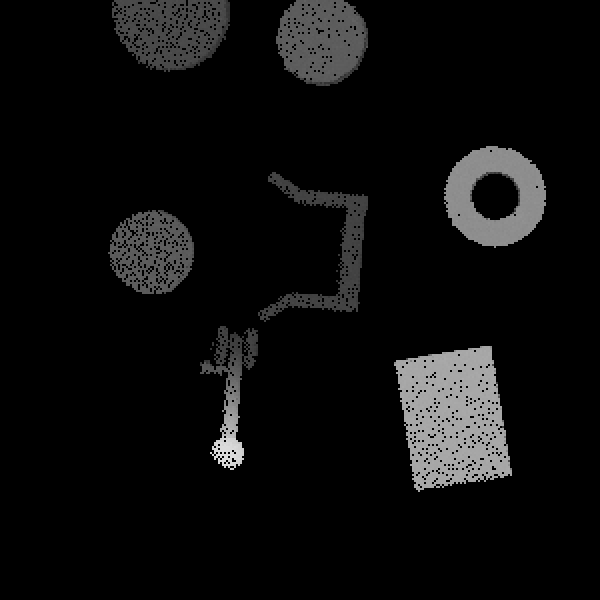

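```bash
python3 - <<'E'
from h import *
p,d,V=load('wrist')
P=cloud('wrist',p,d,V);hsv=cv2.cvtColor(p,cv2.COLOR_RGB2HSV);z=P[...,2]
w=(hsv[...,1]<60)&(hsv[...,2]>150)&(z>30)&(z<40);w[:80]=0;w[200:]=0;w[:,:140]=0;w[:,250:]=0
X=onz('wrist',V,np.argwhere(w)[:,::-1],34)[:,:2]
th=np.radians(20);O=np.array([584.2,8.])
for it in range(8):
    ex=np.array([np.cos(th),np.sin(th)]);ey=np.array([-ex[1],ex[0]])
    a=(X-O)@ex;c=(X-O)@ey
    b=(abs(c)<18)&(a>18);u=(abs(c-29)<6)&(a>0)&(a<20);l=(abs(c+29)<6)&(a>0)&(a<20)
    sl=[]
    fb=np.polyfit(c[b],a[b],1);fu=np.polyfit(a[u],c[u],1);fl=np.polyfit(a[l],c[l],1)
    rot=(-fb[0]*36*1+ fu[0]*18+fl[0]*18)/72
    th+=rot
    xin=np.percentile(a[b]-fb[0]*c[b],3)
    yin=np.percentile(c[u]-fu[0]*(a[u]-10),3);ylo=np.percentile(c[l]-fl[0]*(a[l]-10),97)
    O=O+ex*(xin-25.5)+ey*(yin+ylo)/2
print(np.degrees(th),th,O,fb[0],fu[0],fl[0],'width',yin-ylo,xin)
ex=np.array([np.cos(th),np.sin(th)]);ey=np.array([-ex[1],ex[0]])
H=lambda x,y:O+ex*x+ey*y
print('knob',H(-34,-126),'fork',H(-34,-62))
for q in([503.4,-30.5],[502,-29]):print('pot',(q-O)@ex,(q-O)@ey)
# lid via convex region on plane
vu=np.argwhere((hsv[...,0]>12)&(hsv[...,0]<28)&(hsv[...,1]>80)&(abs(z-46)<4))
Y=onz('wrist',V,vu[:,::-1],46)[:,:2];Y=Y[(abs(Y-[503,-30])<40).all(1)]
print('lid el',cv2.minEnclosingCircle(Y.astype(np.float32)))
h=cv2.convexHull(Y.astype(np.float32)).reshape(-1,2);print(cv2.fitEllipse(h))
np.savez('hold.npz',O=O,th=th)
Q=P[(z>25)&(z<130)&(d>0)]
for n,c0 in(('scene',0),('side',0)):
    V2=load(n)[2];print(n,proj(n,V2,[[*H(-34,-126),100],[*O,34]]))
E
```

```text
19.595331387623098 0.3420030507334123 [584.12587988   9.00477705] 0.0008167135427501707 0.005671149622754778 -0.004037690665431389 width 53.98375764247996 25.50000006662062
knob [ 594.35222298 -121.10064907] fork [572.88823531 -60.80722295]
pot -89.29953003541415 -10.143422911888981
pot -90.11538652087951 -8.260771006962305
lid el ((504.37152099609375, -29.414813995361328), 25.77617645263672)
((504.38848876953125, -29.44912338256836), (49.21556091308594, 51.434574127197266), 111.39749145507812)
scene [[332.84887634 170.86638729]
 [296.63124293 213.3953097 ]]
side [[298.26254067 168.25997707]
 [289.83254174 211.8580902 ]]
```

Holder fit: internal width 54.0 mm, as specified. The predicted knob (594,-121) is within 2 mm of the measured one. The pot is at (504.4,-29.4), which is holder frame (-88,-9). The crop confirms the choice.

I'll push with the two part-open fingers straddling the back of the pot, so it stays centred. First I turn the tool 70.4° so its x axis lies along holder +x.

```bash
python3 -m inch '[[[0.3,-0.03,-0.1,0,0.08],[0.3,-0.06,-0.2,0,0.16],[0.3,-0.09,-0.3,0,0.24],[0.3,-0.12,-0.4,0,0.32],[0.3,-0.15,-0.5,0,0.4],[0.3,-0.187,-0.6,0,0.48],[0.3,-0.187,-0.7,0,0.56],[0.3,-0.187,-0.8,0,0.64],[0.3,-0.187,-0.9,0,0.71],[0.3,-0.187,-0.9,0,0.782],[0.3,-0.187,-0.9,0,0.782],[0.3,-0.187,-0.9,0,0.782]]]' 40
cat > rel.py <<'E'
from h import *
z=np.load('hold.npz');O=z['O'];th=float(z['th'])
ex=np.array([np.cos(th),np.sin(th)]);ey=np.array([-ex[1],ex[0]])
def hf(q):return np.array([(np.array(q[:2])-O)@ex,(np.array(q[:2])-O)@ey])
if __name__=='__main__':
    s=manip.state();t=s['tool_pos'];print(s['time'],'holder xy',hf(t).round(1),'z',round(t[2],1),'rpy',np.round(s['orientation'],3),'yaw err',s['orientation'][2]-th,'f',np.round(s['ft_force'],1),'open',s['opening'])
E
python3 rel.py
```

```text
time: 1.15
tool_pos: [567.1, -22.1, 256.3]
orientation: [3.141, 0.0, 0.346]
ft_force: [0.0, -1.0, -0.7]
opening: 29.5
1.15 holder xy [-26.5 -23.6] z 256.3 rpy [3.141 0.    0.346] yaw err 0.0043622576406697755 f [ 0.  -1.  -0.7] open 29.541613481033917
```

```bash
python3 -m inch '[[[0.3,-0.25,-0.03,0.1,0],[0.3,-0.5,-0.06,0.3,0],[0.3,-0.75,-0.09,0.55,0],[0.3,-0.912,-0.118,0.8,0],[0.3,-0.912,-0.118,1.0,0],[0.3,-0.912,-0.118,1.0,0],[0.3,-0.912,-0.118,1.0,0],[0.3,-0.912,-0.118,1.0,0]]]'
python3 rel.py
python3 - <<'E'
from h import *
n='wrist';m=optics.camera_model(n);p,d=optics.grab_frame(n);np.savez('pics/wrist1.npz',p=p,d=d,view=m['view']);cv2.imwrite('pics/wrist1.png',p[...,::-1])
p,d=optics.grab_frame('side');cv2.imwrite('pics/side1.png',cv2.resize(p[100:300,200:400,::-1],None,fx=2.5,fy=2.5))
E
```

```text
time: 1.82
tool_pos: [460.8, -45.9, 137.3]
orientation: [3.141, -0.002, 0.344]
ft_force: [0.2, 0.3, 0.4]
opening: 29.6
1.8167 holder xy [-134.6  -10.4] z 137.3 rpy [ 3.141e+00 -2.000e-03  3.440e-01] yaw err 0.0021306193110331995 f [0.2 0.3 0.4] open 29.600344167371908
```

View pics/wrist1.png

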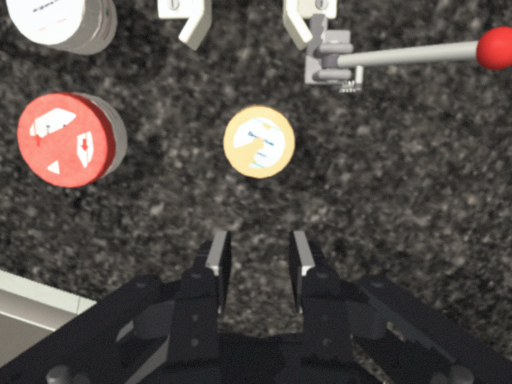

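View pics/side1.png

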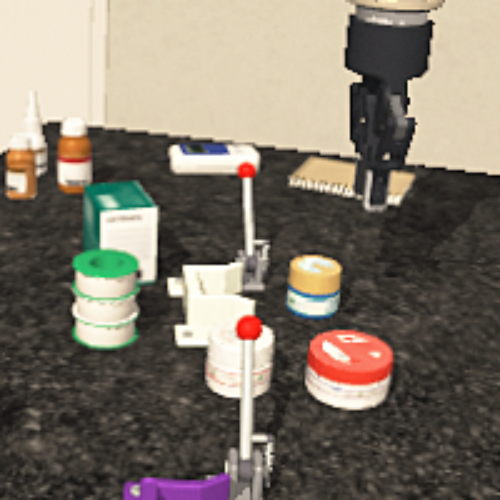

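The wrist view shows the gold pot at (259,142) centred between the fingertips (223 and 300), with the flare mouth at (205,40)–(300,40) ahead. I'll remeasure the pot and mouth from this closer view.

```bash
python3 - <<'E'
from rel import *
p,d,V=load('wrist',1)
P=cloud('wrist',p,d,V);hsv=cv2.cvtColor(p,cv2.COLOR_RGB2HSV);z=P[...,2]
m=(hsv[...,0]>12)&(hsv[...,0]<28)&(hsv[...,1]>80)&(abs(z-46)<6);m[:,:200]=0;m[:,320:]=0
Y=onz('wrist',V,np.argwhere(m)[:,::-1],46)[:,:2]
c,r=cv2.minEnclosingCircle(Y.astype(np.float32));print('lid',c,r,hf(c))
# fingertip
f=(d>0)&(d<200);f[320:]=0
Q=P[f]; print('finger low z',np.percentile(Q[:,2],[0.5,2,5]))
q=Q[Q[:,2]<125];a=(q[:,:2]-O)@ex;b=(q[:,:2]-O)@ey;print(len(q),a.max(),np.percentile(a,98),b.min(),b.max())
w=(hsv[...,1]<60)&(hsv[...,2]>150)&(z>28)&(z<40);w[60:]=0;w[:,:175]=0;w[:,320:]=0
X=onz('wrist',V,np.argwhere(w)[:,::-1],34)[:,:2];a=(X-O)@ex;b=(X-O)@ey
for s in(1,-1):
    k=b*s>0
    print('flare tip',a[k].min(),b[k&(a<a[k].min()+3)].min() if s>0 else b[k&(a<a[k].min()+3)].max())
E
```

```text
lid (503.4184265136719, -30.123435974121094) 24.751529693603516 [-89.15588061  -9.79484746]
finger low z [31.26340837 32.77774203 34.93447867]
8518 6.6729616557849 1.9061732184146691 -131.26146028247013 153.49107600441613
flare tip -23.19941153854281 37.07442860243002
flare tip -23.85200356119301 -37.89182484315096
```

```bash
python3 -m inch '[[[0.3,-0.03,0,0.15,0],[0.3,-0.03,0,0.3,0],[0.3,-0.03,0,0.45,0],[0.3,-0.03,0,0.6,0],[0.3,-0.03,0,0.72,0],[0.3,-0.03,0,0.81,0],[0.3,-0.03,0,0.81,0],[0.3,-0.03,0,0.81,0],[0.3,-0.03,0,0.81,0]]]'
python3 rel.py
python3 - <<'E'
from h import *
p,d=optics.grab_frame('side');cv2.imwrite('pics/side2.png',cv2.resize(p[130:280,230:400,::-1],None,fx=4,fy=4))
E
```

```text
time: 2.67
tool_pos: [456.6, -47.0, 40.0]
orientation: [3.141, -0.002, 0.343]
ft_force: [-0.3, -0.6, 0.5]
opening: 29.7
2.6667 holder xy [-138.9  -10. ] z 40.0 rpy [ 3.141e+00 -2.000e-03  3.430e-01] yaw err 0.0007639690132946741 f [-0.3 -0.6  0.5] open 29.653839932767724
```

View pics/side2.png

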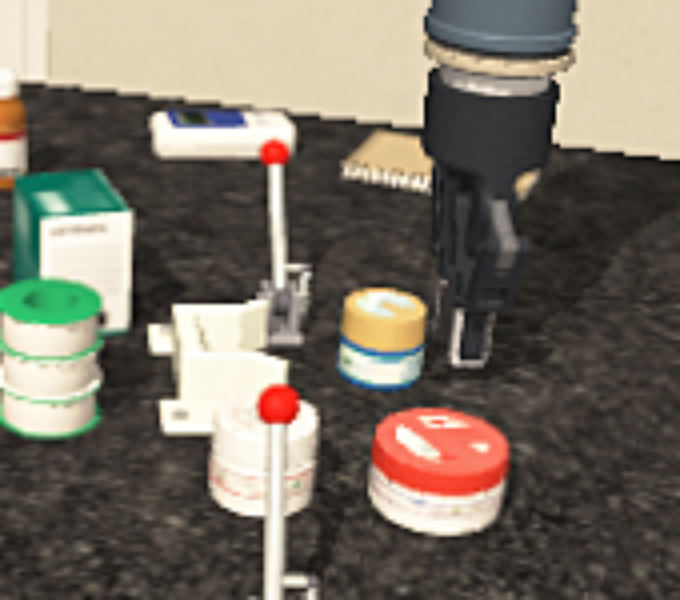

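```bash
python3 -m inch '[[[0.3,0.04,0,0.03,0],[0.3,0.08,0,0.03,0],[0.3,0.12,0,0.03,0],[0.3,0.16,0,0.03,0],[0.3,0.195,-0.006,0.03,0],[0.3,0.23,-0.013,0.03,0],[0.3,0.265,-0.02,0.03,0],[0.3,0.3,-0.027,0.03,0],[0.3,0.335,-0.034,0.03,0],[0.3,0.37,-0.041,0.03,0],[0.3,0.405,-0.048,0.03,0],[0.3,0.42,-0.05,0.03,0]]]'
python3 rel.py
python3 - <<'E'
from h import *
n='wrist';m=optics.camera_model(n);p,d=optics.grab_frame(n);np.savez('pics/wrist2.npz',p=p,d=d,view=m['view']);cv2.imwrite('pics/wrist2.png',p[...,::-1])
E
```

```text
time: 3.72
tool_pos: [501.9, -24.0, 35.5]
orientation: [-3.142, -0.0, 0.343]
ft_force: [-1.3, 0.5, 0.8]
opening: 29.7
3.7167 holder xy [-88.5  -3.5] z 35.5 rpy [-3.142 -0.     0.343] yaw err 0.0009304353341396121 f [-1.3  0.5  0.8] open 29.718843147056198
```

View pics/wrist2.png

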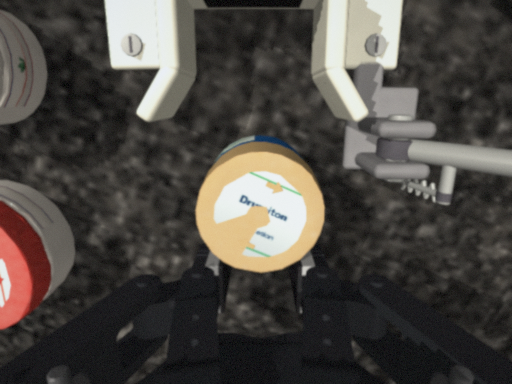

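The pot's lid is at (260,205), nested against both fingers, with the mouth centred at column ~252. The push is on track, so I'll continue.

```bash
python3 -m inch '[[[0.3,0.035,-0.006,0,0],[0.3,0.07,-0.012,0,0],[0.3,0.105,-0.018,0,0],[0.3,0.14,-0.024,0,0],[0.3,0.175,-0.029,0,0],[0.3,0.21,-0.029,0,0],[0.3,0.25,-0.029,0,0],[0.3,0.29,-0.029,0,0],[0.3,0.33,-0.029,0,0],[0.3,0.37,-0.029,0,0],[0.3,0.4,-0.029,0,0],[0.3,0.42,-0.029,0,0]]]'
python3 rel.py
python3 - <<'E'
from h import *
n='wrist';m=optics.camera_model(n);p,d=optics.grab_frame(n);np.savez('pics/wrist3.npz',p=p,d=d,view=m['view']);cv2.imwrite('pics/wrist3.png',p[...,::-1])
E
```

```text
time: 4.77
tool_pos: [548.1, -4.0, 35.5]
orientation: [3.142, -0.0, 0.343]
ft_force: [0.1, -0.4, 0.3]
opening: 29.8
4.7667 holder xy [-38.3  -0.2] z 35.5 rpy [ 3.142 -0.     0.343] yaw err 0.0007211495903444165 f [ 0.1 -0.4  0.3] open 29.789938938796034
```

View pics/wrist3.png

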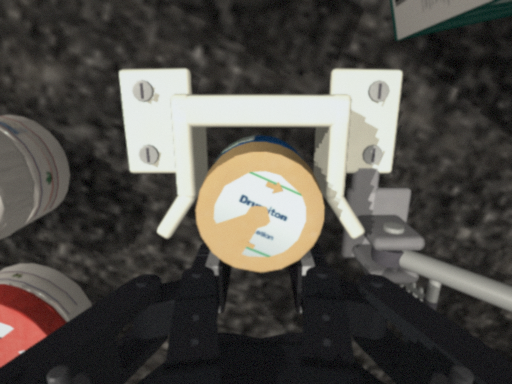

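The pot is between the side walls with a gap left to the back stop. I'll close it slowly while watching the force.

```bash
python3 -m inch '[[[0.3,0.01,0,0,0],[0.3,0.02,0,0,0],[0.3,0.03,0,0,0],[0.3,0.04,0,0,0],[0.3,0.05,0,0,0],[0.3,0.055,0,0,0],[0.3,0.055,0,0,0]]]'
python3 rel.py
python3 -m inch '[[[0.3,0.006,0,0,0],[0.3,0.012,0,0,0],[0.3,0.012,0,0,0]]]'
python3 rel.py
python3 - <<'E'
from h import *
n='wrist';m=optics.camera_model(n);p,d=optics.grab_frame(n);np.savez('pics/wrist4.npz',p=p,d=d,view=m['view']);cv2.imwrite('pics/wrist4.png',p[...,::-1])
E
```

```text
time: 5.4
tool_pos: [553.9, -2.0, 35.5]
orientation: [3.142, -0.0, 0.343]
ft_force: [-0.5, -0.0, -0.4]
opening: 29.9
5.4 holder xy [-32.2  -0.2] z 35.5 rpy [ 3.142 -0.     0.343] yaw err 0.0005118657659540782 f [-0.5 -0.  -0.4] open 29.87385904377525
time: 5.65
tool_pos: [554.6, -1.8, 35.4]
orientation: [-3.141, 0.001, 0.342]
ft_force: [-2.5, -1.7, 1.0]
opening: 29.8
5.65 holder xy [-31.5  -0.2] z 35.4 rpy [-3.141e+00  1.000e-03  3.420e-01] yaw err 0.00022790581800735676 f [-2.5 -1.7  1. ] open 29.76698406805996
```

View pics/wrist4.png

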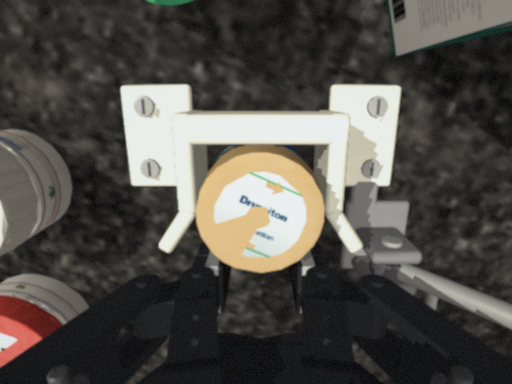

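```bash
python3 -m inch '[[[0.3,0.006,0,0,0],[0.3,0.012,0,0,0],[0.3,0.012,0,0,0]]]'
python3 rel.py
```

```text
time: 5.95
tool_pos: [554.8, -1.7, 35.3]
orientation: [-3.141, 0.003, 0.342]
ft_force: [-6.7, -1.2, 4.7]
opening: 29.8
5.95 holder xy [-31.2  -0.2] z 35.3 rpy [-3.141e+00  3.000e-03  3.420e-01] yaw err -0.0002530469916709466 f [-6.7 -1.2  4.7] open 29.824016370481104
```

The force rose to 7 N while the motion stalled at -31.2 mm, against -31 expected, so the pot is on the back stop. I'll back off, lift and check.

```bash
python3 -m inch '[[[0.3,-0.05,0,0,0],[0.3,-0.15,0,0,0],[0.3,-0.3,0,0,0],[0.3,-0.35,0,-0.1,0],[0.3,-0.35,0,-0.3,0],[0.3,-0.35,0,-0.5,0],[0.3,-0.35,0,-0.7,0],[0.3,-0.35,0,-0.9,0],[0.3,-0.35,0,-1,0],[0.3,-0.35,0,-1,0],[0.3,-0.35,0,-1,0]]]'
python3 rel.py
python3 - <<'E'
from rel import *
n='wrist';m=optics.camera_model(n);V=m['view'];p,d=optics.grab_frame(n);cv2.imwrite('pics/wrist5.png',p[...,::-1])
P=cloud(n,p,d,V);hsv=cv2.cvtColor(p,cv2.COLOR_RGB2HSV);z=P[...,2]
m=(hsv[...,0]>12)&(hsv[...,0]<28)&(hsv[...,1]>80)&(abs(z-46)<6)
Y=onz(n,V,np.argwhere(m)[:,::-1],46)[:,:2];Y=Y[np.hypot(*(Y-O).T)<45]
c,r=cv2.minEnclosingCircle(Y.astype(np.float32));print('lid',c,r,hf(c),np.median(z[m]))
w=(hsv[...,1]<60)&(hsv[...,2]>150)&(z>28)&(z<39)
X=onz(n,V,np.argwhere(w)[:,::-1],34)[:,:2];a=(X-O)@ex;b=(X-O)@ey;k=(abs(b)<15)&(a>15)&(a<40)
print('back x',np.percentile(a[k],[3,97]))
E
```

```text
time: 6.87
tool_pos: [517.8, -14.9, 156.9]
orientation: [3.141, -0.003, 0.343]
ft_force: [-0.1, 0.7, -0.8]
opening: 30.1
6.8667 holder xy [-70.5  -0.3] z 156.9 rpy [ 3.141e+00 -3.000e-03  3.430e-01] yaw err 0.0007684744759027806 f [-0.1  0.7 -0.8] open 30.07321811581683
lid (583.9549560546875, 8.831180572509766) 24.451120376586914 [-0.21924462 -0.10621905] 45.381589916282564
back x [24.81199904 35.99921459]
```

View pics/wrist5.png

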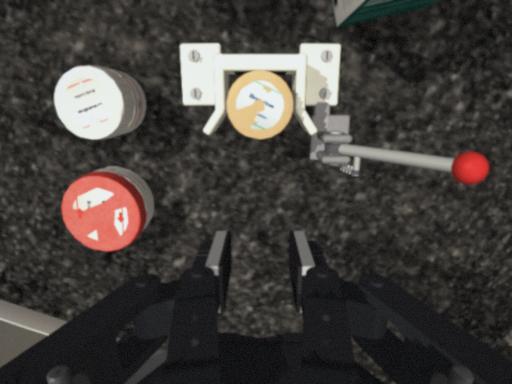

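The pot measures (-0.2,-0.1) in the holder frame, so it is home, and the lever is still open (knob at (471,167)). Next I shut the fingers and go round to the knob's outer side.

```bash
python3 -m inch '[[[1,0,0,-0.1,0],[1,0.05,0.1,-0.2,0],[1,0.1,0.25,-0.2,0],[1,0.15,0.4,-0.2,0],[1,0.2,0.55,-0.2,0],[1,0.25,0.7,-0.2,0],[1,0.304,0.85,-0.2,0],[1,0.304,1,-0.2,0],[1,0.304,1,-0.2,0]]]' 40
python3 -m inch '[[[1,0,0.15,0,0],[1,0,0.3,0,0],[1,0,0.45,0,0],[1,0,0.5,0,0],[1,0,0.5,0,0],[1,0,0.5,0,0]]]'
python3 rel.py
python3 - <<'E'
from h import *
p,d=optics.grab_frame('wrist');cv2.imwrite('pics/wrist6.png',p[...,::-1])
E
```

```text
time: 7.67
tool_pos: [592.0, -119.9, 178.4]
orientation: [3.14, 0.002, 0.339]
ft_force: [-0.6, -0.9, 0.0]
opening: -0.1
time: 8.17
tool_pos: [611.2, -171.6, 178.8]
orientation: [-3.14, 0.001, 0.342]
ft_force: [-0.6, 0.6, -0.6]
opening: -0.2
8.1667 holder xy [ -35.1 -179.3] z 178.8 rpy [-3.14e+00  1.00e-03  3.42e-01] yaw err 0.0003064328942644634 f [-0.6  0.6 -0.6] open -0.2404029127201197
```

View pics/wrist6.png

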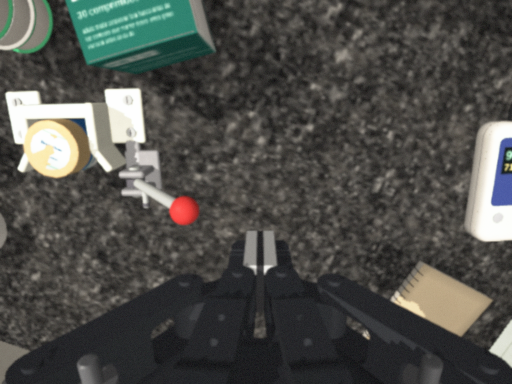

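```bash
python3 -m inch '[[[1,0.008,0,0.15,0],[1,0.008,0,0.3,0],[1,0.008,0,0.42,0],[1,0.008,0,0.5,0],[1,0.008,0,0.5,0],[1,0.008,0,0.5,0]]]'
python3 rel.py
python3 -m inch '[[[1,0,-0.05,0,0],[1,0,-0.1,0,0],[1,0,-0.15,0,0],[1,0,-0.2,0,0],[1,0,-0.25,0,0],[1,0,-0.3,-0.01,0],[1,0,-0.35,-0.03,0],[1,0,-0.35,-0.03,0]]]'
python3 rel.py
python3 - <<'E'
from h import *
p,d=optics.grab_frame('wrist');cv2.imwrite('pics/wrist7.png',p[...,::-1])
p,d=optics.grab_frame('scene');cv2.imwrite('pics/scene7.png',cv2.resize(p[100:260,230:400,::-1],None,fx=3.5,fy=3.5))
E
```

```text
time: 8.72
tool_pos: [612.5, -171.4, 119.4]
orientation: [-3.141, 0.001, 0.343]
ft_force: [0.5, -0.1, 0.3]
opening: -0.1
8.7167 holder xy [ -33.8 -179.4] z 119.4 rpy [-3.141e+00  1.000e-03  3.430e-01] yaw err 0.001197499038635752 f [ 0.5 -0.1  0.3] open -0.10932012220463652
time: 9.38
tool_pos: [599.8, -135.3, 125.4]
orientation: [3.135, -0.003, 0.341]
ft_force: [1.6, -9.1, 6.9]
opening: 0.1
9.3833 holder xy [ -33.6 -141.2] z 125.4 rpy [ 3.135e+00 -3.000e-03  3.410e-01] yaw err -0.0010415159569786558 f [ 1.6 -9.1  6.9] open 0.08765531640992466
```

View pics/wrist7.png

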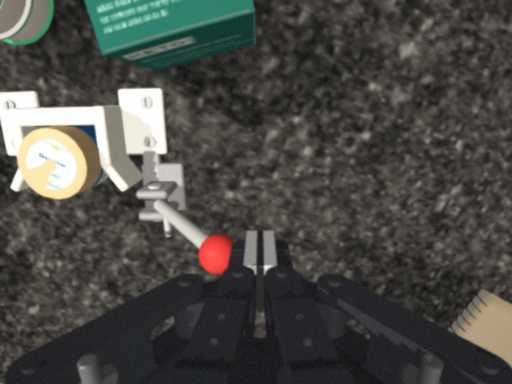

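View pics/scene7.png

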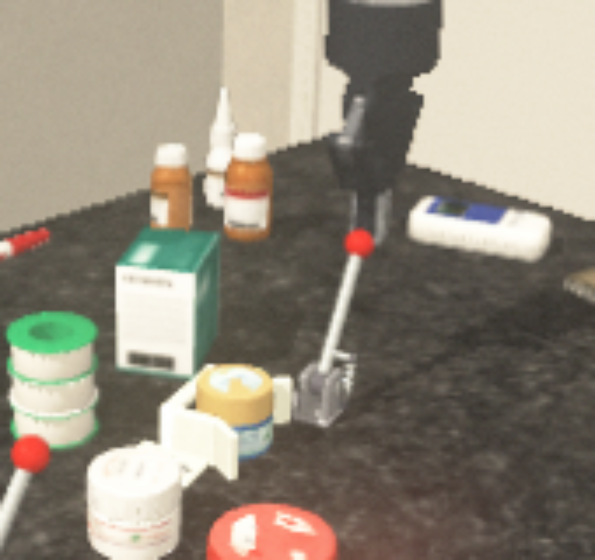

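The fingers bear on the knob at wrist (217,253) with about 9 N, and it has started to swing. I'll continue, rising a little with its arc.

```bash
python3 -m inch '[[[1,0,-0.05,-0.03,0],[1,0,-0.1,-0.05,0],[1,0,-0.15,-0.07,0],[1,0,-0.2,-0.09,0],[1,0,-0.25,-0.1,0],[1,0,-0.3,-0.1,0],[1,0,-0.35,-0.1,0],[1,0,-0.4,-0.1,0],[1,0,-0.45,-0.1,0],[1,0,-0.45,-0.1,0]]]'
python3 rel.py
python3 - <<'E'
from h import *
p,d=optics.grab_frame('wrist');cv2.imwrite('pics/wrist8.png',p[...,::-1])
E
```

```text
time: 10.32
tool_pos: [580.3, -80.3, 135.6]
orientation: [-3.141, -0.001, 0.344]
ft_force: [0.7, -0.2, 0.8]
opening: 0.0
10.3167 holder xy [-33.6 -82.9] z 135.6 rpy [-3.141e+00 -1.000e-03  3.440e-01] yaw err 0.0015964529312361142 f [ 0.7 -0.2  0.8] open 0.016160334651303204
```

View pics/wrist8.png

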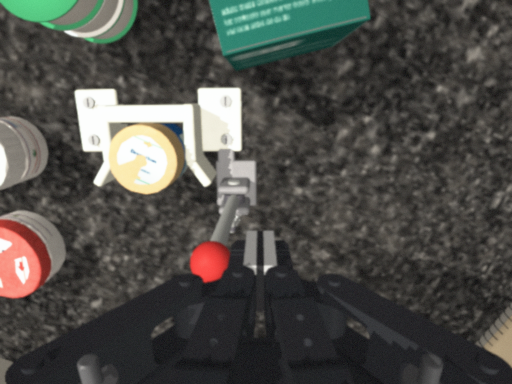

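```bash
python3 -m inch '[[[1,0,-0.05,0,0],[1,0,-0.1,0,0],[1,0,-0.15,0,0],[1,0,-0.2,0,0],[1,0,-0.25,0,0],[1,0,-0.3,0,0],[1,0,-0.35,0,0],[1,0,-0.35,0,0]]]'
python3 rel.py
python3 - <<'E'
from h import *
p,d=optics.grab_frame('wrist');cv2.imwrite('pics/wrist9.png',p[...,::-1])
E
```

```text
time: 11.03
tool_pos: [565.8, -40.3, 135.0]
orientation: [-3.14, 0.0, 0.344]
ft_force: [-0.2, 1.0, -0.3]
opening: -0.2
11.0333 holder xy [-33.9 -40.3] z 135.0 rpy [-3.14   0.     0.344] yaw err 0.0021753994790404407 f [-0.2  1.  -0.3] open -0.24660041371361902
```

View pics/wrist9.png

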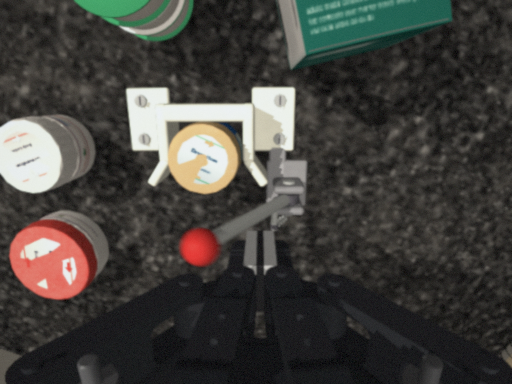

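```bash
cat > kn.py <<'E'
from rel import *
def run(tag,n='wrist'):
    m=optics.camera_model(n);V=m['view'];p,d=optics.grab_frame(n);cv2.imwrite(f'pics/{tag}.png',p[...,::-1])
    P=cloud(n,p,d,V);hsv=cv2.cvtColor(p,cv2.COLOR_RGB2HSV)
    Z=P[...,2];m=((hsv[...,0]<6)|(hsv[...,0]>174))&(hsv[...,1]>150)&(d>0)
    nn,l,st,ce=cv2.connectedComponentsWithStats(m.astype(np.uint8))
    for i in range(1,nn):
        if st[i,4]>60:
            q=P[l==i];print(n,ce[i],st[i,4],'hf',hf(q.mean(0)),'z',np.percentile(q[:,2],[5,50,98]))
    m=(hsv[...,0]>12)&(hsv[...,0]<28)&(hsv[...,1]>80)&(abs(Z-46)<6)
    Y=onz(n,V,np.argwhere(m)[:,::-1],46)[:,:2];Y=Y[np.hypot(*(Y-O).T)<45]
    if len(Y)>20:
        c,r=cv2.minEnclosingCircle(Y.astype(np.float32));print('lid',hf(c),r,np.median(Z[m]))
if __name__=='__main__':
    import sys;run(sys.argv[1])
E
python3 kn.py wrist10
```

```text
wrist [ 71.46238716 244.44032096] 997 hf [-73.68774354 113.78491476] z [25.81162444 31.91709211 36.89900952]
wrist [181.40555556 240.29444444] 1080 hf [-37.46851552   2.98147275] z [ -0.64941993 105.23929269 108.92739398]
lid [ 0.02675754 -0.98449389] 24.90057945251465 45.343162949683176
```

The knob is at y≈3, z≈100, so it is past centre and still swinging. I'll lift the fingers and let time pass.

```bash
python3 -m inch '[[[1,0,0.05,-0.1,0],[1,-0.1,0.05,-0.3,0],[1,-0.2,0.05,-0.5,0],[1,-0.3,0.05,-0.7,0],[1,-0.3,0.05,-0.7,0],[1,-0.3,0.05,-0.7,0],[1,-0.3,0.05,-0.7,0],[1,-0.3,0.05,-0.7,0]]]'
python3 kn.py wrist11; python3 rel.py
python3 - <<'E'
from h import *
p,d=optics.grab_frame('side');cv2.imwrite('pics/side11.png',cv2.resize(p[130:280,230:400,::-1],None,fx=4,fy=4))
E
```

```text
time: 11.8
tool_pos: [534.3, -59.7, 218.2]
orientation: [-3.141, 0.001, 0.343]
ft_force: [0.2, 0.2, 0.8]
opening: 0.1
wrist [172.55835962 140.45741325] 317 hf [-33.74665583  35.09131787] z [42.78163265 47.50003896 50.89842902]
wrist [108.27272727 180.38131313] 396 hf [-77.11124869 110.92423805] z [26.6234281  32.13069748 36.5850205 ]
lid [ 0.01101413 -0.77320275] 24.52570343017578 44.920322529601464
11.85 holder xy [-70.  -47.9] z 218.0 rpy [-3.141e+00  2.000e-03  3.430e-01] yaw err 0.0008709603953448442 f [-0.9  0.2  0.4] open -0.0633540227669656
```

View pics/wrist11.png

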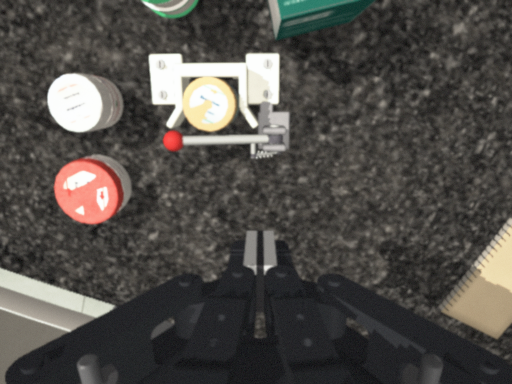

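View pics/side11.png

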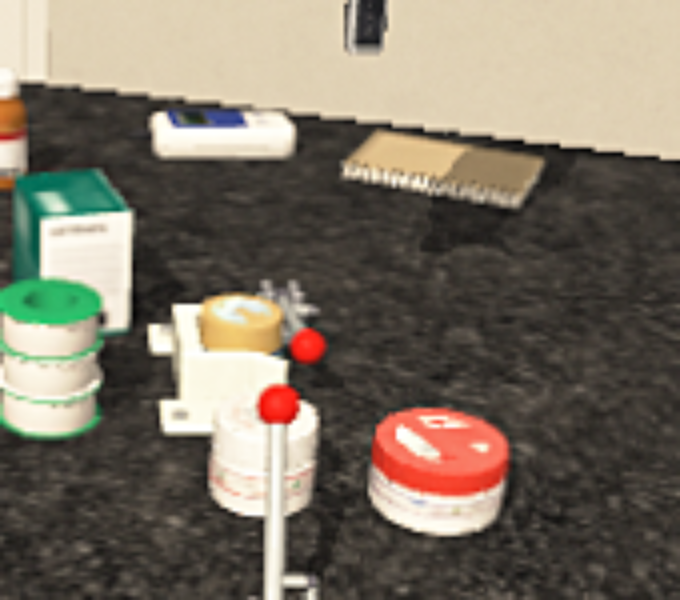

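The lever is down across the pot's front. The knob is at holder (-34,35), top at 51 mm, which matches the shut position. The pot is home and upright, and the robot is clear.

```bash
python3 -c "
from workcell import close_job
print(close_job())"
```

```text
the job is handed in; nothing more can be done
None
```

I pushed the gold-lidded pot along the worktop into the white holder until it met the back stop. Then I pushed the red-knobbed lever past its centre with the shut fingers, and it snapped down across the front of the pot. I handed the job in at about 12 s.

- **Pot seated:** the push stalled at about 7 N where the pot should be home. The pot then measured (-0.2, -0.1) mm from the seat, and (0.0, -0.8) mm after the lever snapped, with its lid at about 45 mm. That sideways reading is within the 2 mm calibration.
- **Lever shut:** the knob measured holder y = 35 mm with its top at 51 mm, against 37 mm and 51 mm given for shut.
- **Clear of everything:** the gripper was raised to 218 mm with no contact force beyond noise. The largest force I read was about 12 N, on the knob.
- **Bystanders:** the white pot, red pot, carton and tape look unmoved in the side picture, but I checked them only by eye.

No check failed. My first estimate of the holder's angle was about 5° out; I corrected it before moving, and the refit gave the specified 54 mm width.

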